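# Reset the tripped lamp circuit on a studio bench

### The job

The lamp circuit on the bench power box has tripped: its lever stands halfway between off (leaning towards the robot) and on (leaning away). First slide the dimmer console's fader all the way down to its end nearest the robot; then reset the tripped lever by pushing it fully off and after that throwing it fully on. Leave the other two levers and the things standing on the bench as they are, and take the hand away.

Things in the scene. Friction and masses are not known exactly. Their poses are not given: they have to be found in the camera images.
- panel: Bench power box, fixed: grey steel tray 190 (x) by 270 (y) by 20 mm high, far rim 35 mm high, carrying three identical grey switch modules, each 150 by 66 mm with its housing top 60 mm above the bench and one lever, centres at y = -80, 0, 80 mm. Origin: centre of its underside; +x is the on side, away from the robot. Either side of the dimmer, yaw within 0.25 rad.
- tripped_pivot (a point): Pivot of the tripped lever, fixed, in the middle of its module, 60 mm above the bench; any of the three places. Axes as the panel's: x to the on side, y along the row of levers, z up. A lever turns about the y axis through this point.
- tripped_tip (a point): Middle of the end of the tripped lever, 95 mm from its pivot. Every lever is a black grip 16 mm thick, 38 mm wide (y) and 52 mm long, from 43 to 95 mm from the pivot, on a steel shank 12 by 16 mm. Lever tips are 141 mm above the bench at off and on, 155 mm when upright.
- lever_tripped (a joint): Tripped lever's angle: 0 fully off (leaning 0.55 rad from upright to panel -x, the robot), 0.55 upright, 1.1 fully on (leaning 0.55 rad to panel +x); hard stops at both ends. It starts halfway, 0.43 to 0.67. Stiff (0.12 N m; a level push takes 2 to 8 N), stays where it is left; push it with closed fingers or grip it.
- lever_live (a joint): Angle of the lever of another circuit, same shape and scale; it stands on (about 1.1) and must be left so.
- lever_spare (a joint): Angle of the lever of the unused circuit, same shape and scale; it stands off (about 0) and must be left so.
- dimmer_zero (a point): Zero mark on the dimmer console's top face, 45 mm above the bench, fixed: the fader's middle is over it when fully down. x points along the travel, from the zero end away from the robot; z up. The console is a fixed aluminium box 240 (x) by 110 (y) by 45 mm high, its centre 60 mm along x from this point, yaw within 0.25 rad.
- fader_top (a point): Middle of the top of the fader grip, 90 mm above the bench. The grip is a black bar 64 mm wide (y), 20 mm long (x) and 36 mm high, its underside 9 mm above the console's top face. Axes as dimmer_zero.
- fader (a joint): Fader travel in m: 0 fully down (the end nearest the robot), 0.12 fully up; hard stops at both ends; starts between 0.05 and 0.115. Friction about 1.5 N; it stays where it is left.
- mug: White mug, 80 mm across and 90 mm high, loose, standing on the bench left of the work; leave it. Origin: centre of its underside.
- jar: Glass jar with a metal lid, 70 mm across and 110 mm high, loose, standing on the bench right of the work; leave it. Origin: centre of its underside.
- tape: Cardboard roll lying flat, 100 mm across and 45 mm high, loose, on the bench left of the work, beyond the mug; leave it. Origin: centre of its underside.
Things that resemble listed ones, but are neither listed nor needed, are in the scene too. Of the things shaped like the tape, the cardboard one is meant.

How it is judged (in metres and radians):
On the way, in this order (a step that is already met when the one before it is completed fails the run):
1. the fader is fully down (within 8 mm of its stop) (value of joint fader below 0.008 m), for 0.2 s.
2. with the fader down, the tripped lever is fully off (within 0.08 rad of its stop) (value of joint fader below 0.008 m and value of joint lever_tripped below 0.08 rad), for 0.2 s.
3. the lever is thrown fully on (within 0.08 rad of its stop), the fader still down (value of joint fader below 0.008 m and value of joint lever_tripped above 1.02 rad), for 0.2 s.
At the end, for the whole second after the job is handed in: The fader rests within 8 mm of its zero end, the lever that was tripped rests fully on (within 0.08 rad of its stop), the other two levers stand within 0.15 rad of off and on as they did, and mug, jar and roll stand upright within 30 mm of where they were (all of step 3 and value of joint lever_live above 0.95 rad and value of joint lever_spare below 0.15 rad and velocity of joint lever_tripped below 0.05 rad/s and angle between each of mug, jar, tape's own z axis and vertical below 0.1 rad and distance of each of mug, jar, tape from where it was at the start of the episode below 0.03 m); the robot touches nothing.
It fails at once if the lever that is on or the lever that is off is moved by more than about 0.15 rad (not (value of joint lever_live above 0.95 rad and value of joint lever_spare below 0.15 rad)).
It fails at once if the mug is shifted by more than 30 mm or tipped (distance of mug from where it was at the start of the episode above 0.03 m or angle between mug's own z axis and vertical above 0.3 rad).
It fails at once if the jar is shifted by more than 30 mm or tipped (distance of jar from where it was at the start of the episode above 0.03 m or angle between jar's own z axis and vertical above 0.3 rad).
It fails at once if the roll is shifted by more than 30 mm or tipped (distance of tape from where it was at the start of the episode above 0.03 m or angle between tape's own z axis and vertical above 0.3 rad).
It also fails if it takes over 56 s, if anything falls off the work surface, if the arm or the gripper's body presses on something with over 40 N, if the wrist force passes 120 N, or if a joint passes its speed limit or range.

### The arm

A 6-joint arm with a two-finger parallel gripper is mounted at the origin on the work surface. World frame = base frame: x ahead of the robot, y to its left, z up, the work surface at z = 0. Lengths are in mm, angles in degrees, forces in N, time in s.
With the tool pointing down it reaches from about 350 to 850 mm from the base axis. Payload 8.1 kg.
Tool frame: the origin (TCP) lies on the mounting face of the last link; the fingertips stand 173 mm ahead of it and the grasp point (between the pads) lies 155 mm ahead of it; z points along the fingers, y is the direction in which the jaws open and shut (so a half turn about z gives the same grasp; the last joint's range is limited). The gripper opens to 85 mm and grips with 20 to 120 N. Pads are 22 mm wide; open, the fingers measure 114 mm over their backs; the gripper's body (76 mm by 85 mm) begins 54 mm behind the grasp point. The pads swing forward as they close: fully open they stand 13 mm farther back than shut.
Start: joints at [-71.07, 7.471, 85.268, -0, 87.261, -4.893], TCP at [242.373, -548.873, 404.692] pointing down, gripper open.
Joint ranges: [-169.43, 169.43], [-51.17, 129.36], [1.28, 143.12], [-76.62, 256.62], [0, 156.53], [-152.29, 152.29]. Speed limits (degrees/s): [136.94, 136.94, 159.86, 180, 180, 180].

### API

Orientations are given as [roll, pitch, yaw] about the fixed x, y, z axes, in that order (R = Rz(yaw) Ry(pitch) Rx(roll)).
In Python, from bench import * gives the robot as it stands.
- The arm moves only by the shell command python3 -m jog 'ROWS' [FORCE]. ROWS is JSON, a list of rows, each an object of numbers: "tx", "ty", "tz": the shift along the tool's x, y, z as a fraction of full scale; "ax", "ay", "az": the turn, a rotation vector about the tool's x, y, z as a fraction of full scale; "hand": the opening, from 0 (shut) to 1 (fully open). A call has 1 to 5 rows; each row is the pose to reach, as a shift and turn from the pose commanded when the call began, along the tool's axes at that moment; what a row does not reach only later rows make up. Full scale, the value 1, is 150 mm for a shift and 45 degrees for a turn. A row lasts 1/12 s, in which the tool goes at most 41.7 mm and 7.16 degrees, less where a joint would pass 70% of its speed; a pose out of reach is approached as far as the arm can. A call with a number of a shift or a turn outside -1 to 1 is refused whole. A call with a gripper value outside its range is refused whole. The fingers move at their own pace and stop on an object; FORCE is the grip in N (left out, the last holds). Time passes only in rows, so rows that repeat a pose let the fingers close. It gives the time, the measured TCP pose, the force and the opening at its end, in the units of the state.
- sense(): the state, without advancing time (a new reading comes with each control period).
- snapshot(name): name is "side" or "top" or "wrist"; returns a dict with "pixels" (384x512x3 uint8, red, green, blue), "z_map" (384x512 float32, mm along the optical axis (not along the pixel's ray), 0 where there is no reading), "intrinsics" (3x3 intrinsics, pixels), "R" (3x3) and "t" (3): a world point X has camera coordinates R X + t. Camera axes: x right, y down, z forward; pixel columns grow to the right and rows downward; lengths in mm; the calibration is good to about 2 mm. A picture is of the moment at which its call begins.
- hand_in(): hands the job in, once; it reports no verdict.
The state is a dict: "time": time; "joint_pos": joint angles; "qd": joint speeds; "joint_efforts": joint torques, N m; "tool_pos": TCP position; "tcp_rot": TCP orientation; "ft_force": force on the tool from outside, world axes, zero at the start; "wrist_torque": the same for the moment, N m; "finger_gap": finger opening in mm.
Only numpy, scipy, OpenCV 4.12 (cv2) and the standard library are available. Lean on these libraries where they do the work, as an engineer would, in place of code of your own. Each camera call takes 0.05 s, during which the arm holds its last target.

## Working session

There is one attempt and no reset: what is moved stays moved. The work goes in short steps, Python scripts to look and compute and a shell command to move; the robot and the scene stay as the last step left them, time stands still between calls to the robot, and variables do not carry over. Pictures are saved under pics/ and viewed, and the job is handed in when it is done.

```bash
mkdir -p pics; ls; python3 - <<'E'
from bench import *
import cv2,pickle
print(sense())
d={}
for n in ["side","top","wrist"]:
    s=snapshot(n); d[n]=s
    cv2.imwrite(f"pics/{n}0.png",s["pixels"][:,:,::-1])
    print(n,s["intrinsics"],s["R"],s["t"])
pickle.dump(d,open("d0.pkl","wb"))
E
```

```text
pics
{'time': 0.0, 'joint_pos': array([-7.10694713e+01,  7.51545068e+00,  8.53306791e+01,  3.03650877e-04,
        8.72590962e+01, -4.89243604e+00]), 'qd': array([ 0.01002384, -0.02956464,  0.00062243, -0.06892837, -0.02884974,
       -0.03082787]), 'joint_efforts': array([-8.69612850e-04, -5.69404328e+01, -5.00553453e+01, -1.47732367e-04,
        1.50866818e-02,  7.95137225e-05]), 'tool_pos': array([ 242.30046551, -548.6506722 ,  403.62712725]), 'tcp_rot': array([-1.79895183e+02, -9.27640973e-03,  2.38229414e+01]), 'ft_force': array([-0.04554131, -0.29215896,  0.39706261]), 'wrist_torque': array([ 0.03158493, -0.01992652, -0.01513387]), 'finger_gap': 85.35948011672913}
side [[470.21198905   0.         250.72460061]
 [  0.         470.21198905 183.41570686]
 [  0.           0.           1.        ]] [[ 0.88575    -0.46378585  0.01869849]
 [-0.29886255 -0.60067184 -0.74153524]
 [ 0.35514521  0.65122656 -0.6706533 ]] [-524.0597066   273.51892443 1550.15205203]
top [[465.93715222   0.         260.6368174 ]
 [  0.         465.93715222 192.49254974]
 [  0.           0.           1.        ]] [[ 0.02338222 -0.99964269 -0.01295242]
 [-0.99355095 -0.02179798 -0.11127157]
 [ 0.11094948  0.01547067 -0.99370563]] [   3.16018739  628.7263313  1773.07596036]
wrist [[335.85399406   0.         257.02572941]
 [  0.         335.85399406 188.46574674]
 [  0.           0.           1.        ]] [[ 0.40311762 -0.91514676 -0.00161028]
 [-0.883226   -0.38951617  0.2611302 ]
 [-0.23959969 -0.10384395 -0.96530224]] [-598.82560761  -34.26750528  378.96118027]
```

View pics/side0.png

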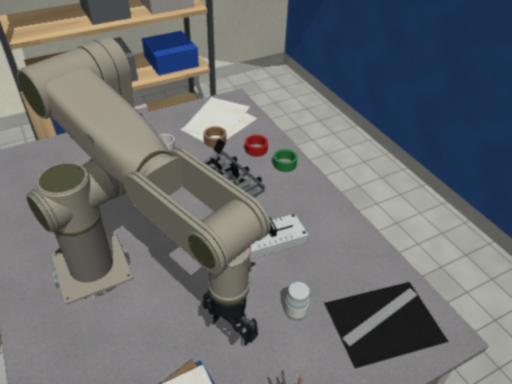

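View pics/top0.png

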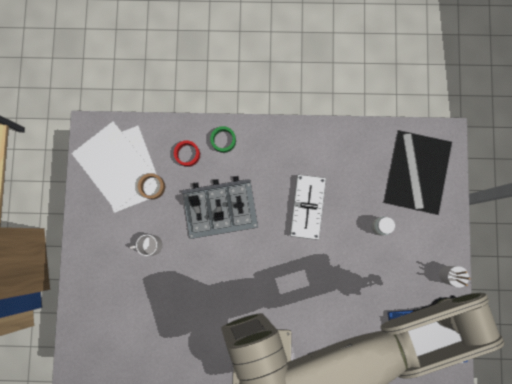

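View pics/wrist0.png

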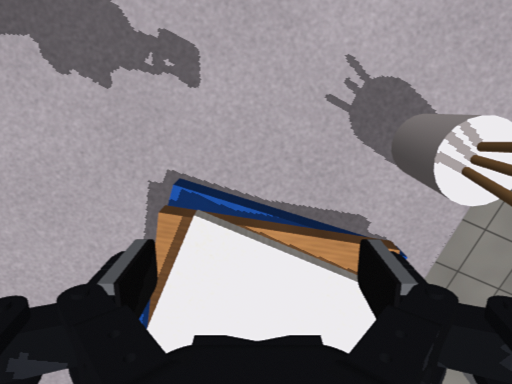

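The top view shows the power box around (220,208), the dimmer around (308,207), the mug at (147,245), the jar at (384,226) and the cardboard roll at (151,186). I'll enlarge it next.

```bash
cat > h.py <<'E'
import numpy as np, cv2
def unproj(s,u,v,z=None,height=None):
    K,R,t=s["intrinsics"],s["R"],s["t"]
    ray=np.array([(u-K[0,2])/K[0,0],(v-K[1,2])/K[1,1],1.])
    if height is None:
        return R.T@(ray*z-t)
    c=-R.T@t; d=R.T@ray
    return c+d*(height-c[2])/d[2]
def cloud(s):
    K,R,t=s["intrinsics"],s["R"],s["t"]
    z=s["z_map"]; v,u=np.mgrid[:z.shape[0],:z.shape[1]]
    P=np.stack([(u-K[0,2])/K[0,0]*z,(v-K[1,2])/K[1,1]*z,z],-1)
    W=(P-t)@R; W[z==0]=np.nan
    return W
E
python3 - <<'E'
import pickle,cv2
from h import *
d=pickle.load(open("d0.pkl","rb")); s=d["top"]
im=s["pixels"][:,:,::-1]
c=im[165:250,170:340]; cv2.imwrite("pics/topc.png",cv2.resize(c,None,fx=4.7,fy=4.7,interpolation=cv2.INTER_CUBIC))
W=cloud(s)
H=W[165:250,170:340,2]
x=np.clip(np.nan_to_num(H)/160*255,0,255).astype(np.uint8)
cv2.imwrite("pics/toph.png",cv2.resize(cv2.applyColorMap(x,2),None,fx=4.7,fy=4.7,interpolation=0))
E
```

```text
(no output)
```

View pics/topc.png

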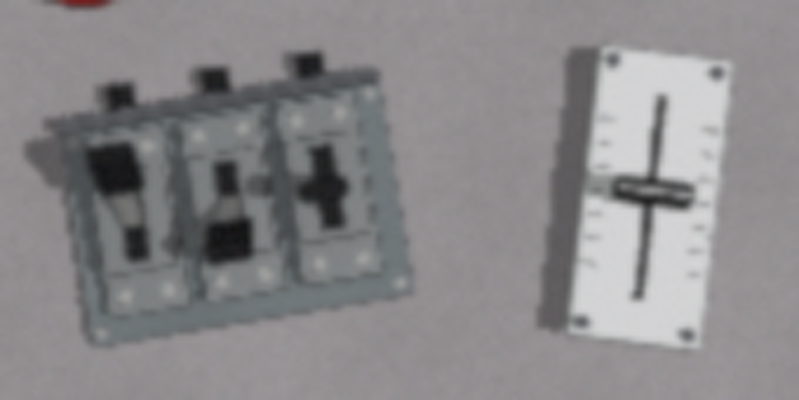

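View pics/toph.png

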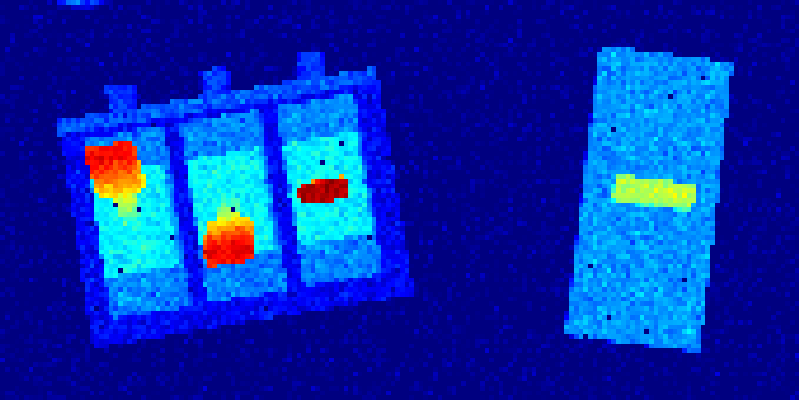

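The tripped (upright) lever is the right-hand one, at crop (323,188). The live one is on the left and the spare in the middle. The fader is at crop (655,192). Next I'll fit the poses.

```bash
python3 - <<'E'
import pickle,cv2
from h import *
d=pickle.load(open("d0.pkl","rb")); s=d["top"]
W=cloud(s)
v,u=np.mgrid[:384,:512]
def pts(u0,u1,v0,v1,h0,h1):
    m=(u>=u0)&(u<u1)&(v>=v0)&(v<v1)&(W[...,2]>h0)&(W[...,2]<h1)
    return W[m]
def rect(n,P):
    r=cv2.minAreaRect(P[:,:2].astype(np.float32)); print(n,len(P),r,"mean",P.mean(0),"med z",np.median(P[:,2]))
rect("dimmer",pts(285,335,170,245,32,55))
rect("fader",pts(285,335,170,245,75,105))
rect("tray all",pts(180,265,180,242,10,30))
rect("hous",pts(180,265,187,242,45,70))
for n,a in [("R",(230,248)),("M",(211,226)),("L",(186,202))]:
    rect("lever"+n,pts(*a,190,225,100,175))
    rect("tip"+n,pts(*a,190,225,130,175))
    rect("hous"+n,pts(*( (228,252) if n=="R" else (208,232) if n=="M" else (184,210)),187,242,52,68))
# full top face outlines via colour corners
for n,(cu,cv_),h in [("d TL",(600,46),45),("d TR",(733,62),45),("d BR",(700,350),45),("d BL",(567,335),45),
   ("p BL",(95,346),20),("p BR",(412,296),20),("p TL",(58,122),35),("p TR",(378,70),35)]:
    print(n,unproj(s,170+(cu)/4.7-.5,165+cv_/4.7-.5,height=h)[:2])
s2=d["side"]; 
for n,(a,b) in dict(mug=(147,245),jar=(384,226),tape=(151,186)).items(): print(n,unproj(s,a,b,height=90))
E
```

```text
dimmer 1654 ((577.9305419921875, -165.10157775878906), (110.43682861328125, 240.07537841796875), 84.0433578491211) mean [ 576.28600556 -164.35852484   43.83419994] med z 43.80681719050311
fader 93 ((579.1284790039062, -164.6036376953125), (63.36189651489258, 20.433147430419922), 84.45866394042969) mean [ 578.45055997 -164.40427753   87.63728012] med z 87.73002716927596
tray all 1256 ((557.6327514648438, 164.7336883544922), (239.30096435546875, 323.6122741699219), 1.3282288312911987) mean [554.73172774 172.53389998  19.86037087] med z 19.632100167886982
hous 946 ((563.4352416992188, 175.84454345703125), (148.16835021972656, 221.2454376220703), 11.433199882507324) mean [563.09309812 171.94425318  57.2982011 ] med z 58.10075948171411
leverR 48 ((569.9223022460938, 96.71397399902344), (20.13323211669922, 37.846439361572266), 11.902854919433594) mean [568.52344738  95.4614207  150.98033308] med z 152.73510981856114
tipR 46 ((568.580322265625, 96.59519958496094), (16.210647583007812, 36.9262809753418), 2.0154666900634766) mean [568.00254482  95.4676126  152.51984326] med z 152.769733618828
[... 976 characters left out ...]
, 36.4422607421875), 9.646036148071289) mean [591.57768067 263.63054366 138.21066417] med z 138.51985907632803
housL 253 ((537.008544921875, 252.8406524658203), (105.17880249023438, 59.911399841308594), 11.9042329788208) mean [539.84500639 251.95503781  59.01838774] med z 59.131180377673495
d TL [ 701.4105889  -122.49586225]
d TR [ 690.45115916 -231.96655009]
d BR [ 454.05957318 -207.13397839]
d BL [463.67655286 -99.20999298]
p BL [446.13181712 288.51871438]
p BR [493.28708564  27.94091185]
p TL [629.74613676 324.18153346]
p TR [678.90806689  60.31700213]
mug [416.20874727 435.40851654  90.        ]
jar [ 507.05713904 -445.14728886   90.        ]
tape [637.96103792 431.45896412  90.        ]
```

```bash
cat >> h.py <<'E'
from scipy.spatial.transform import Rotation as Ro
def go(x,y,z,yaw):
    from bench import sense
    s=sense(); p=np.array(s["tool_pos"]); R=Ro.from_euler("xyz",s["tcp_rot"],degrees=True)
    T=Ro.from_euler("xyz",[180,0,yaw],degrees=True)
    sh=R.inv().apply(np.array([x,y,z])-p); rv=np.degrees((R.inv()*T).as_rotvec())
    print("t",round(s["time"],2),"p",p.round(1),"rot",np.round(s["tcp_rot"],1),"F",np.round(s["ft_force"],1),"gap",round(s["finger_gap"],1))
    print("shift frac",(sh/150).round(3),"turn frac",(rv/45).round(3))
E
python3 -c "
from h import *
go(615,-168,400,-6)"
```

```text
t 0.15 p [ 242.3 -548.7  403.9] rot [-179.9   -0.    23.8] F [ 1.4  0.7 -0.6] gap 85.5
shift frac [ 3.298 -1.318  0.028] turn frac [-0.002  0.     0.663]
```

```bash
python3 -m jog '[{"tx":0.2,"ty":-0.08,"az":0.14,"hand":0},{"tx":0.4,"ty":-0.16,"az":0.28,"hand":0},{"tx":0.6,"ty":-0.24,"az":0.42,"hand":0},{"tx":0.8,"ty":-0.32,"az":0.56,"hand":0},{"tx":0.9,"ty":-0.36,"az":0.66,"hand":0}]' 40
python3 -c "
from h import *
go(615,-168,400,-6)"
```

```text
t 0.15 p [ 242.3 -548.7  403.9] rot [-179.9   -0.    23.8] F [ 1.4  0.7 -0.6] gap 85.5
shift frac [ 3.298 -1.318  0.028] turn frac [-0.002  0.     0.663]invalid input at $[0]: expected keys tx, ty, tz, ax, ay, az, hand
```

```bash
python3 -m jog '[{"tx":0.2,"ty":-0.08,"tz":0,"ax":0,"ay":0,"az":0.14,"hand":0},{"tx":0.4,"ty":-0.16,"tz":0,"ax":0,"ay":0,"az":0.28,"hand":0},{"tx":0.6,"ty":-0.24,"tz":0,"ax":0,"ay":0,"az":0.42,"hand":0},{"tx":0.8,"ty":-0.32,"tz":0,"ax":0,"ay":0,"az":0.56,"hand":0},{"tx":0.9,"ty":-0.36,"tz":0,"ax":0,"ay":0,"az":0.66,"hand":0}]' 40
python3 -c "
from h import *
go(615,-168,400,-6)"
```

```text
time: 0.57
tool_pos: [346.0, -442.6, 404.4]
tcp_rot: [-179.9, -0.0, -6.1]
ft_force: [-0.3, -1.0, 0.5]
finger_gap: 25.4
t 0.57 p [ 346.  -442.6  404.4] rot [-179.9   -0.    -6.1] F [-0.3 -1.   0.5] gap 25.4
shift frac [ 1.588 -2.011  0.033] turn frac [-0.002 -0.    -0.003]
```

```bash
python3 -m jog '[{"tx":0.15,"ty":-0.2,"tz":0,"ax":0,"ay":0,"az":0,"hand":0},{"tx":0.3,"ty":-0.4,"tz":0,"ax":0,"ay":0,"az":0,"hand":0},{"tx":0.45,"ty":-0.6,"tz":0,"ax":0,"ay":0,"az":0,"hand":0},{"tx":0.6,"ty":-0.8,"tz":0,"ax":0,"ay":0,"az":0,"hand":0},{"tx":0.75,"ty":-1,"tz":0,"ax":0,"ay":0,"az":0,"hand":0}]'
python3 -m jog '[{"tx":0.15,"ty":-0.2,"tz":0,"ax":0,"ay":0,"az":0,"hand":0},{"tx":0.3,"ty":-0.4,"tz":0,"ax":0,"ay":0,"az":0,"hand":0},{"tx":0.5,"ty":-0.6,"tz":0,"ax":0,"ay":0,"az":0,"hand":0},{"tx":0.7,"ty":-0.8,"tz":0,"ax":0,"ay":0,"az":0,"hand":0},{"tx":0.84,"ty":-1,"tz":0,"ax":0,"ay":0,"az":0,"hand":0}]'
python3 - <<'E'
from h import *
from bench import *
import pickle
go(615,-168,239,-6)
d={}
for n in ["wrist","top","side"]:
    d[n]=snapshot(n); cv2.imwrite(f"pics/{n}1.png",d[n]["pixels"][:,:,::-1])
pickle.dump(d,open("d1.pkl","wb"))
E
```

```text
time: 0.98
tool_pos: [472.2, -305.7, 404.4]
tcp_rot: [-180.0, 0.0, -5.9]
ft_force: [-0.1, -0.4, 0.3]
finger_gap: 0.2
time: 1.4
tool_pos: [613.6, -169.4, 404.3]
tcp_rot: [180.0, 0.0, -5.9]
ft_force: [0.9, -0.4, 0.6]
finger_gap: -0.2
t 1.4 p [ 613.6 -169.4  404.3] rot [180.    0.   -5.9] F [ 0.9 -0.4  0.6] gap -0.2
shift frac [ 0.008 -0.01   1.102] turn frac [0.    0.    0.003]
```

View pics/wrist1.png

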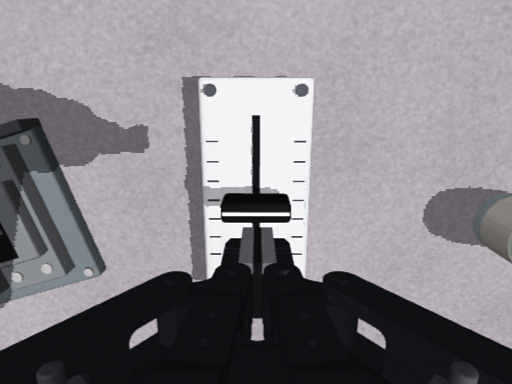

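View pics/side1.png

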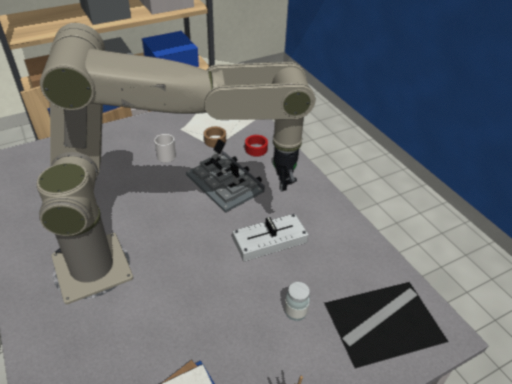

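```bash
python3 - <<'E'
import pickle
from h import *
d=pickle.load(open("d1.pkl","rb")); s=d["wrist"]
print("cam",-s["R"].T@s["t"])
for P in [(579,-164.5,90),(613.6,-169.4,231),(518.3,-158.8,45),(577.4,96.9,60)]:
    c=s["R"]@np.array(P)+s["t"]; q=s["intrinsics"]@c; print(P,q[:2]/q[2],c[2])
for uv in [(223,213),(290,213)]: print(unproj(s,*uv,height=90))
E
```

```text
cam [ 678.5132859  -176.17058543  374.30023536]
(579, -164.5, 90) [255.48909078 213.54701916] 300.59922610643696
(613.6, -169.4, 231) [256.91093374 243.73629759] 155.37291212092697
(518.3, -158.8, 45) [256.29431407 253.35044419] 359.9610703532195
(577.4, 96.9, 60) [ -3.31407511 230.53700404] 336.98609288182587
[ 582.51729835 -135.6444083    90.        ]
[ 576.32495119 -195.26371494   90.        ]
```

The wrist view confirms it: the fader bar is at (256,213), where the projection predicts, and the closed fingers are beyond it. I'll go down on the far side.

```bash
python3 -m jog '[{"tx":0.01,"ty":-0.01,"tz":0.2,"ax":0,"ay":0,"az":0,"hand":0},{"tx":0.01,"ty":-0.01,"tz":0.4,"ax":0,"ay":0,"az":0,"hand":0},{"tx":0.01,"ty":-0.01,"tz":0.6,"ax":0,"ay":0,"az":0,"hand":0},{"tx":0.01,"ty":-0.01,"tz":0.8,"ax":0,"ay":0,"az":0,"hand":0},{"tx":0.01,"ty":-0.01,"tz":1,"ax":0,"ay":0,"az":0,"hand":0}]'
python3 -m jog '[{"tx":0,"ty":0,"tz":0.05,"ax":0,"ay":0,"az":0,"hand":0},{"tx":0,"ty":0,"tz":0.1,"ax":0,"ay":0,"az":0,"hand":0},{"tx":0,"ty":0,"tz":0.1,"ax":0,"ay":0,"az":0,"hand":0}]'
python3 - <<'E'
from h import *
go(540,-161,239,-6)
E
```

```text
time: 1.97
tool_pos: [612.7, -170.6, 253.3]
tcp_rot: [180.0, 0.0, -5.9]
ft_force: [0.2, 0.3, 0.1]
finger_gap: -0.1
time: 2.22
tool_pos: [613.1, -170.1, 238.9]
tcp_rot: [-180.0, 0.1, -5.9]
ft_force: [-0.1, -0.0, 0.8]
finger_gap: -0.1
t 2.22 p [ 613.1 -170.1  238.9] rot [-1.8e+02  1.0e-01 -5.9e+00] F [-0.1 -0.   0.8] gap -0.1
shift frac [-0.491 -0.01   0.   ] turn frac [-0.     0.002  0.002]
```

```bash
python3 -m jog '[{"tx":-0.08,"ty":0,"tz":0,"ax":0,"ay":0,"az":0,"hand":0},{"tx":-0.16,"ty":0,"tz":0,"ax":0,"ay":0,"az":0,"hand":0},{"tx":-0.25,"ty":0,"tz":0,"ax":0,"ay":0,"az":0,"hand":0},{"tx":-0.34,"ty":0,"tz":0,"ax":0,"ay":0,"az":0,"hand":0},{"tx":-0.43,"ty":0,"tz":0,"ax":0,"ay":0,"az":0,"hand":0}]'
python3 -m jog '[{"tx":-0.02,"ty":0,"tz":0,"ax":0,"ay":0,"az":0,"hand":0},{"tx":-0.04,"ty":0,"tz":0,"ax":0,"ay":0,"az":0,"hand":0}]'
python3 -m jog '[{"tx":-0.01,"ty":0,"tz":0,"ax":0,"ay":0,"az":0,"hand":0},{"tx":-0.02,"ty":0,"tz":0,"ax":0,"ay":0,"az":0,"hand":0}]'
```

```text
time: 2.63
tool_pos: [550.2, -163.6, 242.9]
tcp_rot: [179.9, -0.3, -5.9]
ft_force: [1.9, 0.0, -2.1]
finger_gap: -0.1
time: 2.8
tool_pos: [544.3, -163.0, 242.4]
tcp_rot: [179.9, -0.3, -5.9]
ft_force: [2.2, -0.2, 1.6]
finger_gap: -0.3
time: 2.97
tool_pos: [541.5, -162.5, 241.2]
tcp_rot: [180.0, -0.2, -5.9]
ft_force: [1.7, -0.6, 0.1]
finger_gap: -0.1
```

Pushing at about 2 N. I'll continue in small steps to the stop.

```bash
for i in 1 2 ; do python3 -m jog '[{"tx":-0.01,"ty":0,"tz":0,"ax":0,"ay":0,"az":0,"hand":0},{"tx":-0.02,"ty":0,"tz":0,"ax":0,"ay":0,"az":0,"hand":0}]' | grep -E "pos|force"; done
python3 - <<'E'
from h import *
from bench import *
d=snapshot("wrist"); cv2.imwrite("pics/wrist2.png",d["pixels"][:,:,::-1])
E
```

```text
tool_pos: [539.0, -162.1, 240.7]
ft_force: [14.7, -1.8, -6.0]
tool_pos: [537.7, -161.9, 240.9]
ft_force: [29.9, -4.3, -17.8]
```

View pics/wrist2.png

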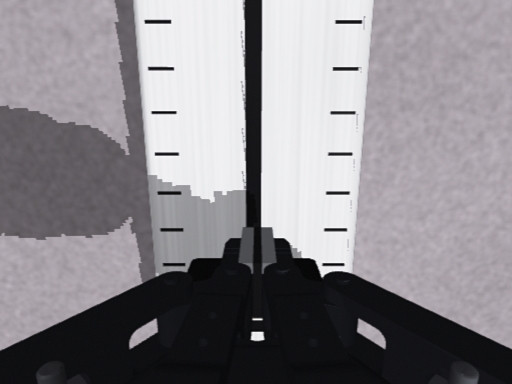

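Force rose to 30 N with the fingers at the predicted place, so the fader is at its stop. I'll back off and lift.

```bash
python3 -m jog '[{"tx":0.05,"ty":0,"tz":0,"ax":0,"ay":0,"az":0,"hand":0},{"tx":0.15,"ty":0,"tz":0,"ax":0,"ay":0,"az":0,"hand":0},{"tx":0.25,"ty":0,"tz":0,"ax":0,"ay":0,"az":0,"hand":0},{"tx":0.3,"ty":0,"tz":-0.1,"ax":0,"ay":0,"az":0,"hand":0},{"tx":0.3,"ty":0,"tz":-0.3,"ax":0,"ay":0,"az":0,"hand":0}]'
python3 -m jog '[{"tx":0.1,"ty":0,"tz":-0.2,"ax":0,"ay":0,"az":0,"hand":0},{"tx":0.2,"ty":0,"tz":-0.4,"ax":0,"ay":0,"az":0,"hand":0},{"tx":0.2,"ty":0,"tz":-0.6,"ax":0,"ay":0,"az":0,"hand":0},{"tx":0.2,"ty":0,"tz":-0.8,"ax":0,"ay":0,"az":0,"hand":0},{"tx":0.2,"ty":0,"tz":-0.9,"ax":0,"ay":0,"az":0,"hand":0}]'
python3 - <<'E'
from h import *
from bench import *
import pickle
d={n:snapshot(n) for n in ["wrist","top"]}
for n in d: cv2.imwrite(f"pics/{n}3.png",d[n]["pixels"][:,:,::-1])
pickle.dump(d,open("d3.pkl","wb"))
s=d["wrist"]
for P in [(518.3,-158.8,90)]:
    c=s["R"]@np.array(P)+s["t"]; q=s["intrinsics"]@c; print(P,q[:2]/q[2],c[2])
go(618,104,410,10.7)
E
```

```text
time: 3.77
tool_pos: [578.7, -165.4, 280.1]
tcp_rot: [-179.9, 0.5, -5.9]
ft_force: [0.5, -0.2, -0.1]
finger_gap: -0.0
time: 4.18
tool_pos: [609.9, -169.2, 424.0]
tcp_rot: [179.9, -0.2, -5.9]
ft_force: [-0.0, -0.8, -0.6]
finger_gap: 0.5
(518.3, -158.8, 90) [255.64745744 262.61735319] 334.59118049479554
t 4.28 p [ 610.1 -169.3  424. ] rot [179.9  -0.3  -5.9] F [ 0.4 -0.5 -0.3] gap 0.0
shift frac [-0.134 -1.818  0.09 ] turn frac [ 0.003 -0.007 -0.368]
```

View pics/wrist3.png

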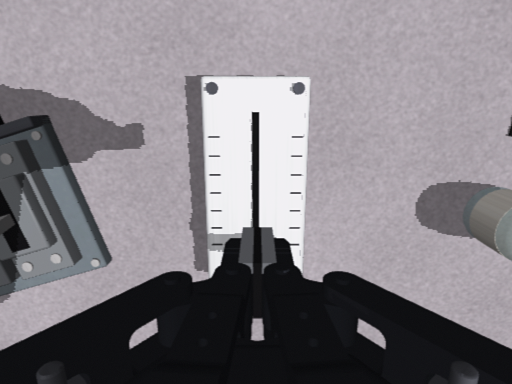

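View pics/top3.png

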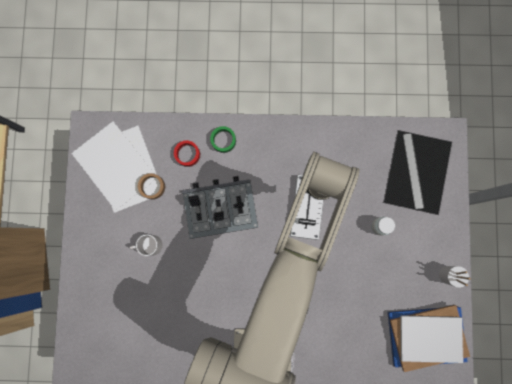

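The top view shows the fader at (307,222), at its near end. I'll check that by depth, then move above the far side of the tripped lever.

```bash
python3 -m jog '[{"tx":0,"ty":-0.2,"tz":0,"ax":0,"ay":0,"az":-0.1,"hand":0},{"tx":-0.02,"ty":-0.4,"tz":0.02,"ax":0,"ay":0,"az":-0.2,"hand":0},{"tx":-0.04,"ty":-0.6,"tz":0.04,"ax":0,"ay":0,"az":-0.3,"hand":0},{"tx":-0.06,"ty":-0.8,"tz":0.06,"ax":0,"ay":0,"az":-0.37,"hand":0},{"tx":-0.08,"ty":-1,"tz":0.08,"ax":0,"ay":0,"az":-0.37,"hand":0}]'
python3 - <<'E'
import pickle
from h import *
W=cloud(pickle.load(open("d3.pkl","rb"))["top"])[175:245,290:325]
P=W[(W[...,2]>75)&(W[...,2]<100)]; print("fader",len(P),P.mean(0),P.min(0),P.max(0))
go(612,103.4,400,10.7)
E
```

```text
time: 4.7
tool_pos: [612.1, -17.4, 405.3]
tcp_rot: [-179.9, 0.2, 11.0]
ft_force: [1.2, 0.8, 0.2]
finger_gap: -0.4
fader 92 [ 517.82975394 -158.2501639    89.19594061] [ 507.81268119 -189.03813955   79.07278783] [ 530.46959572 -128.98324242   98.8043855 ]
t 4.7 p [612.1 -17.4 405.3] rot [-179.9    0.2   11. ] F [1.2 0.8 0.2] gap -0.4
shift frac [ 0.153 -0.791  0.036] turn frac [-0.001  0.004  0.006]
```

Fader is at (517.8,-158.2), so its travel is about 0. On to the lever.

```bash
python3 -m jog '[{"tx":0.04,"ty":-0.16,"tz":0,"ax":0,"ay":0,"az":0,"hand":0},{"tx":0.07,"ty":-0.32,"tz":0,"ax":0,"ay":0,"az":0,"hand":0},{"tx":0.1,"ty":-0.5,"tz":0,"ax":0,"ay":0,"az":0,"hand":0},{"tx":0.15,"ty":-0.7,"tz":0,"ax":0,"ay":0,"az":0,"hand":0},{"tx":0.15,"ty":-0.79,"tz":0,"ax":0,"ay":0,"az":0,"hand":0}]'
python3 - <<'E'
from h import *
from bench import *
d=snapshot("wrist"); cv2.imwrite("pics/wrist4.png",d["pixels"][:,:,::-1])
s=d
for P in [(569,96,155),(577.4,96.9,60)]:
    c=s["R"]@np.array(P)+s["t"]; q=s["intrinsics"]@c; print(P,q[:2]/q[2],c[2])
go(612,103.4,293,10.7)
E
```

```text
time: 5.12
tool_pos: [612.1, 105.1, 405.4]
tcp_rot: [-179.9, 0.2, 10.9]
ft_force: [0.5, 0.4, -0.3]
finger_gap: -0.1
(569, 96, 155) [258.96428209 254.14660024] 241.2985557072805
(577.4, 96.9, 60) [259.28638761 202.65709525] 330.69873119614
t 5.17 p [611.6 106.2 405.5] rot [-179.9    0.2   11. ] F [-1.4  1.1  0.2] gap 0.1
shift frac [0.001 0.02  0.75 ] turn frac [-0.003  0.004  0.006]
```

View pics/wrist4.png

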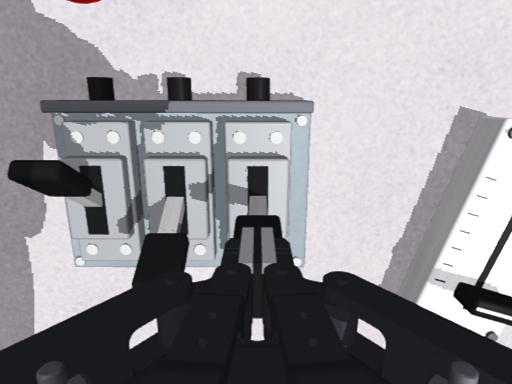

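The view matches: tripped slot at (258,190) and its grip at (258,225), in line with the fingers. Going down behind it.

```bash
python3 -m jog '[{"tx":0,"ty":0.02,"tz":0.2,"ax":0,"ay":0,"az":0,"hand":0},{"tx":0,"ty":0.02,"tz":0.4,"ax":0,"ay":0,"az":0,"hand":0},{"tx":0,"ty":0.02,"tz":0.55,"ax":0,"ay":0,"az":0,"hand":0},{"tx":0,"ty":0.02,"tz":0.68,"ax":0,"ay":0,"az":0,"hand":0},{"tx":0,"ty":0.02,"tz":0.75,"ax":0,"ay":0,"az":0,"hand":0}]'
python3 -m jog '[{"tx":-0.05,"ty":0,"tz":0,"ax":0,"ay":0,"az":0,"hand":0},{"tx":-0.09,"ty":0,"tz":0,"ax":0,"ay":0,"az":0,"hand":0},{"tx":-0.13,"ty":0,"tz":0,"ax":0,"ay":0,"az":0,"hand":0}]'
python3 - <<'E'
from h import *
go(577.4-14*.983,96.9-14*.186,293,10.7)
E
```

```text
time: 5.58
tool_pos: [611.6, 98.2, 290.3]
tcp_rot: [-180.0, 0.4, 10.8]
ft_force: [-0.0, -0.5, 0.2]
finger_gap: -0.1
time: 5.83
tool_pos: [593.7, 95.0, 296.4]
tcp_rot: [180.0, -0.1, 10.8]
ft_force: [0.1, -0.6, 0.2]
finger_gap: -0.0
t 5.83 p [593.7  95.  296.4] rot [ 1.80e+02 -1.00e-01  1.08e+01] F [ 0.1 -0.6  0.2] gap -0.0
shift frac [-0.198 -0.033  0.023] turn frac [ 0.    -0.002  0.001]
```

```bash
python3 -m jog '[{"tx":-0.03,"ty":-0.02,"tz":0,"ax":0,"ay":0,"az":0,"hand":0},{"tx":-0.06,"ty":-0.03,"tz":0,"ax":0,"ay":0,"az":0,"hand":0},{"tx":-0.09,"ty":-0.03,"tz":0,"ax":0,"ay":0,"az":0,"hand":0},{"tx":-0.12,"ty":-0.03,"tz":0,"ax":0,"ay":0,"az":0,"hand":0}]'
python3 -m jog '[{"tx":-0.02,"ty":0,"tz":0,"ax":0,"ay":0,"az":0,"hand":0},{"tx":-0.04,"ty":0,"tz":0,"ax":0,"ay":0,"az":0,"hand":0}]'
python3 -m jog '[{"tx":-0.01,"ty":0,"tz":0,"ax":0,"ay":0,"az":0,"hand":0},{"tx":-0.02,"ty":0,"tz":0,"ax":0,"ay":0,"az":0,"hand":0}]'
python3 - <<'E'
from h import *
go(577.4-14*.983,96.9-14*.186,293,10.7)
E
```

```text
time: 6.17
tool_pos: [575.3, 96.5, 296.2]
tcp_rot: [180.0, -0.1, 10.8]
ft_force: [2.4, -0.4, -0.7]
finger_gap: 0.4
time: 6.33
tool_pos: [569.2, 95.3, 295.4]
tcp_rot: [-180.0, -0.0, 10.8]
ft_force: [1.2, -0.3, -0.3]
finger_gap: 0.0
time: 6.5
tool_pos: [566.4, 94.7, 295.2]
tcp_rot: [-180.0, 0.0, 10.8]
ft_force: [2.1, 0.9, -0.7]
finger_gap: -0.4
t 6.5 p [566.4  94.7 295.2] rot [-180.     0.    10.8] F [ 2.1  0.9 -0.7] gap -0.4
shift frac [-0.019 -0.001  0.015] turn frac [-0.     0.     0.002]
```

Pushing at about 2 N. Continuing to the off stop in small steps.

```bash
for i in 1 2 3; do python3 -m jog '[{"tx":-0.01,"ty":0,"tz":0,"ax":0,"ay":0,"az":0,"hand":0},{"tx":-0.02,"ty":0,"tz":0,"ax":0,"ay":0,"az":0,"hand":0}]' | grep -E "pos|force"; done
```

```text
tool_pos: [563.6, 94.1, 295.1]
ft_force: [1.4, 0.7, 0.3]
tool_pos: [560.9, 93.6, 295.3]
ft_force: [8.0, 0.6, -0.4]
tool_pos: [559.1, 93.2, 296.4]
ft_force: [12.6, 2.6, -1.2]
```

```bash
for i in 1 2; do python3 -m jog '[{"tx":-0.01,"ty":0,"tz":0,"ax":0,"ay":0,"az":0,"hand":0},{"tx":-0.02,"ty":0,"tz":0,"ax":0,"ay":0,"az":0,"hand":0}]' | grep -E "pos|force"; done
python3 - <<'E'
from h import *
from bench import *
d=snapshot("wrist"); cv2.imwrite("pics/wrist5.png",d["pixels"][:,:,::-1])
d=snapshot("side"); cv2.imwrite("pics/side5.png",cv2.resize(d["pixels"][110:240,150:330,::-1],None,fx=4,fy=4,interpolation=2))
E
```

```text
tool_pos: [557.4, 92.8, 297.6]
ft_force: [19.6, 4.5, -1.2]
tool_pos: [555.6, 92.4, 298.9]
ft_force: [26.0, 5.0, -1.2]
```

View pics/wrist5.png

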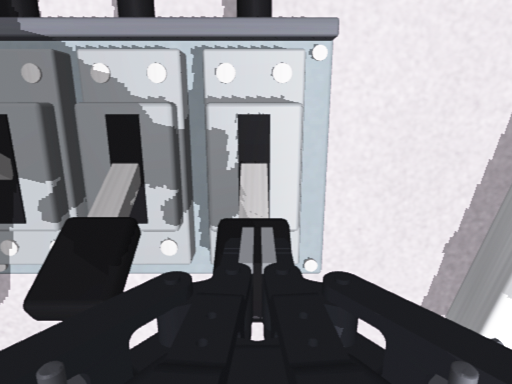

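View pics/side5.png

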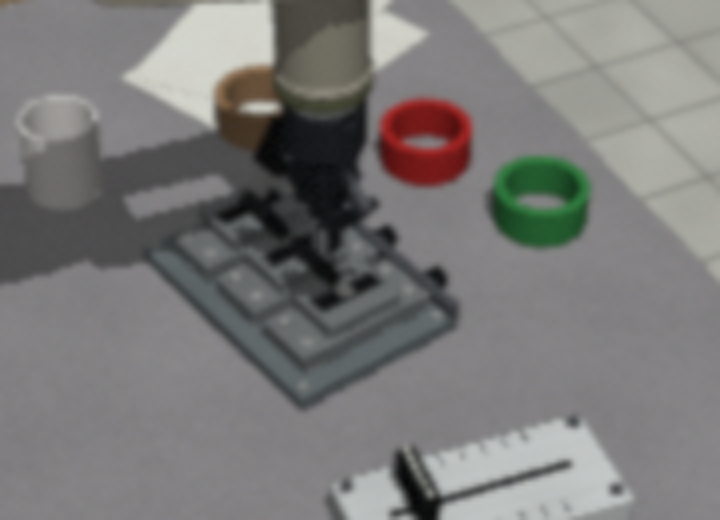

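The tripped lever's shank is now parallel to the spare lever's (both emerge at row ~163), and the force is 26 N, so it's fully off. Now I'll back off, lift, and go around to the near side.

```bash
python3 -m jog '[{"tx":0.1,"ty":0,"tz":0,"ax":0,"ay":0,"az":0,"hand":0},{"tx":0.2,"ty":0,"tz":0,"ax":0,"ay":0,"az":0,"hand":0},{"tx":0.2,"ty":0,"tz":-0.25,"ax":0,"ay":0,"az":0,"hand":0},{"tx":0.2,"ty":0,"tz":-0.5,"ax":0,"ay":0,"az":0,"hand":0},{"tx":0.2,"ty":0,"tz":-0.7,"ax":0,"ay":0,"az":0,"hand":0}]'
python3 - <<'E'
from h import *
from bench import *
d=snapshot("wrist"); cv2.imwrite("pics/wrist6.png",d["pixels"][:,:,::-1])
go(494.8,81.3,392,10.7)
E
```

```text
time: 7.85
tool_pos: [581.2, 97.5, 401.6]
tcp_rot: [-180.0, 0.1, 10.8]
ft_force: [0.9, 0.9, 0.8]
finger_gap: -0.4
t 7.9 p [582.5  97.6 409.5] rot [179.9  -0.5  10.8] F [1.  0.3 5.4] gap 0.2
shift frac [-0.596 -0.003  0.111] turn frac [ 0.001 -0.011  0.002]
```

View pics/wrist6.png

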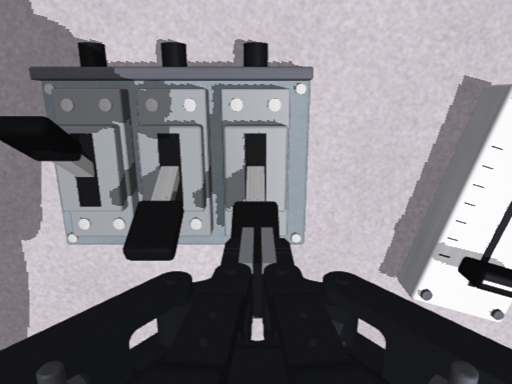

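The lever rests off: its grip's far edge, at row 203, is level with the spare's. The fader is still down at (485,272). Crossing to the near side now.

```bash
python3 -m jog '[{"tx":-0.15,"ty":0,"tz":0,"ax":0,"ay":0,"az":0,"hand":0},{"tx":-0.3,"ty":0,"tz":0,"ax":0,"ay":0,"az":0,"hand":0},{"tx":-0.45,"ty":0,"tz":0,"ax":0,"ay":0,"az":0,"hand":0},{"tx":-0.6,"ty":0,"tz":0,"ax":0,"ay":0,"az":0,"hand":0},{"tx":-0.6,"ty":0,"tz":0,"ax":0,"ay":0,"az":0,"hand":0}]'
python3 - <<'E'
from h import *
go(494.8,81.3,293,10.7)
E
```

```text
time: 8.32
tool_pos: [490.1, 80.3, 399.3]
tcp_rot: [-180.0, 0.2, 10.8]
ft_force: [-0.6, 0.2, 0.5]
finger_gap: 0.1
t 8.32 p [490.1  80.3 399.3] rot [-180.     0.2   10.8] F [-0.6  0.2  0.5] gap 0.1
shift frac [ 0.035 -0.     0.709] turn frac [-0.     0.004  0.002]
```

```bash
python3 -m jog '[{"tx":0,"ty":0,"tz":0.2,"ax":0,"ay":0,"az":0,"hand":0},{"tx":0,"ty":0,"tz":0.4,"ax":0,"ay":0,"az":0,"hand":0},{"tx":0,"ty":0,"tz":0.55,"ax":0,"ay":0,"az":0,"hand":0},{"tx":0,"ty":0,"tz":0.68,"ax":0,"ay":0,"az":0,"hand":0},{"tx":0,"ty":0,"tz":0.71,"ax":0,"ay":0,"az":0,"hand":0}]'
python3 -m jog '[{"tx":0.06,"ty":0,"tz":0,"ax":0,"ay":0,"az":0,"hand":0},{"tx":0.12,"ty":0,"tz":0,"ax":0,"ay":0,"az":0,"hand":0},{"tx":0.18,"ty":0,"tz":0,"ax":0,"ay":0,"az":0,"hand":0},{"tx":0.24,"ty":0,"tz":0,"ax":0,"ay":0,"az":0,"hand":0},{"tx":0.3,"ty":0,"tz":0,"ax":0,"ay":0,"az":0,"hand":0}]'
python3 - <<'E'
from h import *
go(593.6,100,293,10.7)
E
```

```text
time: 8.73
tool_pos: [491.5, 80.6, 289.5]
tcp_rot: [-180.0, 0.4, 10.8]
ft_force: [-1.0, -0.2, -0.8]
finger_gap: -0.1
time: 9.15
tool_pos: [538.8, 89.3, 295.1]
tcp_rot: [180.0, -0.1, 10.8]
ft_force: [-2.2, -0.9, 1.1]
finger_gap: 0.1
t 9.15 p [538.8  89.3 295.1] rot [ 1.80e+02 -1.00e-01  1.08e+01] F [-2.2 -0.9  1.1] gap 0.1
shift frac [ 0.372 -0.002  0.015] turn frac [ 0.    -0.003  0.002]
```

```bash
python3 -m jog '[{"tx":0.06,"ty":0,"tz":0,"ax":0,"ay":0,"az":0,"hand":0},{"tx":0.12,"ty":0,"tz":0,"ax":0,"ay":0,"az":0,"hand":0},{"tx":0.18,"ty":0,"tz":0,"ax":0,"ay":0,"az":0,"hand":0},{"tx":0.24,"ty":0,"tz":0,"ax":0,"ay":0,"az":0,"hand":0},{"tx":0.29,"ty":0,"tz":0.01,"ax":0,"ay":0,"az":0,"hand":0}]'
for i in 1 2 3; do python3 -m jog '[{"tx":0.01,"ty":0,"tz":0,"ax":0,"ay":0,"az":0,"hand":0},{"tx":0.025,"ty":0,"tz":0,"ax":0,"ay":0,"az":0,"hand":0}]' | grep -E "pos|force"; done
```

```text
time: 9.57
tool_pos: [581.4, 97.5, 293.0]
tcp_rot: [180.0, -0.1, 10.8]
ft_force: [-1.9, -0.5, 1.9]
finger_gap: -0.1
tool_pos: [584.2, 98.0, 292.3]
ft_force: [-1.2, -0.8, 1.6]
tool_pos: [587.0, 98.6, 291.9]
ft_force: [-1.7, 0.9, -1.2]
tool_pos: [590.7, 99.3, 291.9]
ft_force: [-1.0, -1.1, 0.0]
```

```bash
for i in 1 2 3; do python3 -m jog '[{"tx":0.01,"ty":0,"tz":0,"ax":0,"ay":0,"az":0,"hand":0},{"tx":0.02,"ty":0,"tz":0,"ax":0,"ay":0,"az":0,"hand":0}]' | grep -E "pos|force"; done
```

```text
tool_pos: [593.9, 99.9, 292.2]
ft_force: [-1.9, -1.1, 0.6]
tool_pos: [596.9, 100.5, 292.2]
ft_force: [-1.3, 0.2, -0.3]
tool_pos: [598.9, 100.9, 291.9]
ft_force: [-16.1, -3.1, 8.8]
```

```bash
for i in 1; do python3 -m jog '[{"tx":0.01,"ty":0,"tz":0,"ax":0,"ay":0,"az":0,"hand":0},{"tx":0.02,"ty":0,"tz":0,"ax":0,"ay":0,"az":0,"hand":0},{"tx":0.02,"ty":0,"tz":0,"ax":0,"ay":0,"az":0,"hand":0},{"tx":0.02,"ty":0,"tz":0,"ax":0,"ay":0,"az":0,"hand":0}]' | grep -E "pos|force"; done
python3 -m jog '[{"tx":-0.1,"ty":0,"tz":0,"ax":0,"ay":0,"az":0,"hand":0},{"tx":-0.25,"ty":0,"tz":0,"ax":0,"ay":0,"az":0,"hand":0},{"tx":-0.35,"ty":0,"tz":-0.15,"ax":0,"ay":0,"az":0,"hand":0},{"tx":-0.35,"ty":0,"tz":-0.4,"ax":0,"ay":0,"az":0,"hand":0},{"tx":-0.35,"ty":0,"tz":-0.6,"ax":0,"ay":0,"az":0,"hand":0}]'
python3 -m jog '[{"tx":-0.2,"ty":0,"tz":-0.15,"ax":0,"ay":0,"az":0,"hand":0},{"tx":-0.4,"ty":0,"tz":-0.3,"ax":0,"ay":0,"az":0,"hand":0},{"tx":-0.6,"ty":0,"tz":-0.3,"ax":0,"ay":0,"az":0,"hand":0},{"tx":-0.8,"ty":0,"tz":-0.3,"ax":0,"ay":0,"az":0,"hand":0},{"tx":-0.85,"ty":0,"tz":-0.3,"ax":0,"ay":0,"az":0,"hand":0}]'
python3 - <<'E'
from h import *
from bench import *
import pickle
d={n:snapshot(n) for n in ["wrist","top","side"]}
for n in d: cv2.imwrite(f"pics/{n}7.png",d[n]["pixels"][:,:,::-1])
pickle.dump(d,open("d7.pkl","wb"))
go(0,0,0,0)
E
```

```text
tool_pos: [600.3, 101.1, 291.8]
ft_force: [-24.7, -4.6, 14.8]
time: 11.32
tool_pos: [550.3, 91.7, 383.3]
tcp_rot: [-180.0, 0.0, 10.8]
ft_force: [1.3, 0.5, 0.8]
finger_gap: -0.2
time: 11.73
tool_pos: [423.5, 67.6, 428.1]
tcp_rot: [180.0, -0.1, 10.8]
ft_force: [-0.7, 0.4, -0.8]
finger_gap: 0.0
t 11.88 p [426.1  67.9 427.9] rot [180.   -0.2  10.8] F [0.6 0.2 0. ] gap -0.2
shift frac [-2.883 -0.086  2.845] turn frac [ 0.    -0.003  0.239]
```

View pics/wrist7.png

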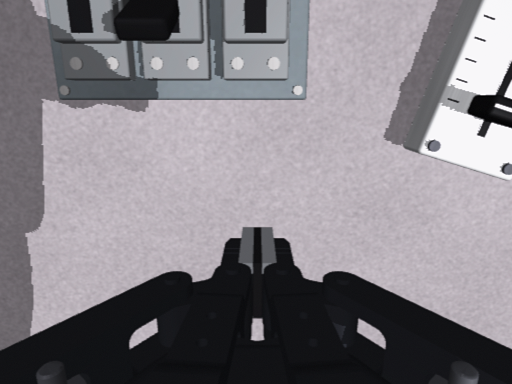

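View pics/top7.png

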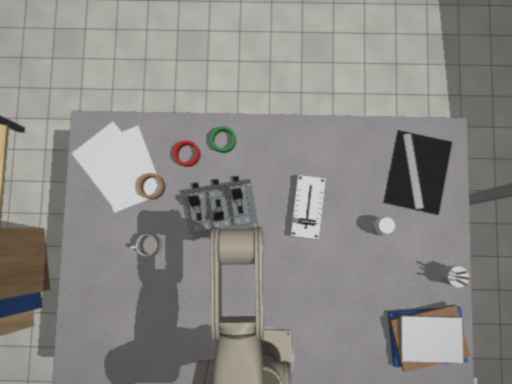

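```bash
python3 - <<'E'
import pickle
from h import *
d=pickle.load(open("d7.pkl","rb")); a=pickle.load(open("d0.pkl","rb"))
a_=np.radians(10.7); ex=np.array([np.cos(a_),np.sin(a_)]); ey=np.array([-np.sin(a_),np.cos(a_)])
for nm,S in (("start",a),("now",d)):
    W=cloud(S["top"]).reshape(-1,3); Q=(W[:,:2]-[562.5,175.5])
    px,py=Q@ex,Q@ey; z=W[:,2]
    for n,y in (("R tripped",-80),("M spare",0),("L live",80)):
        m=(abs(py-y)<25)&(abs(px)<90)&(z>130)&(z<175); print(nm,n,m.sum(),px[m].mean().round(1),z[m].mean().round(1))
    W2=W; m=(abs(W[:,0]-578)<110)&(abs(W[:,1]+165)<45)&(z>75)&(z<105); print(" fader",W[m].mean(0).round(1))
    for n,x,y,r,h in (("mug",416,435,75,60),("jar",507,-445,70,80),("tape",638,431,75,30)):
        m=(np.hypot(W[:,0]-x,W[:,1]-y)<r)&(z>h)&(z<150); print(" ",n,m.sum(),W[m].mean(0).round(1))
E
```

```text
start R tripped 46 -9.5 152.5
start M spare 60 -41.8 139.5
start L live 57 44.9 138.2
 fader [ 578.5 -164.4   87.6]
  mug 155 [414.5 445.3  80.2]
  jar 265 [ 509.5 -444.3  105.2]
  tape 252 [645.4 447.4  42.4]
now R tripped 58 45.0 138.5
now M spare 59 -41.8 138.4
now L live 53 44.7 139.6
 fader [ 517.6 -158.6   88. ]
  mug 154 [414.7 445.3  80.3]
  jar 266 [ 509.2 -444.3  105.4]
  tape 246 [645.8 446.9  43. ]
```

View pics/side7.png

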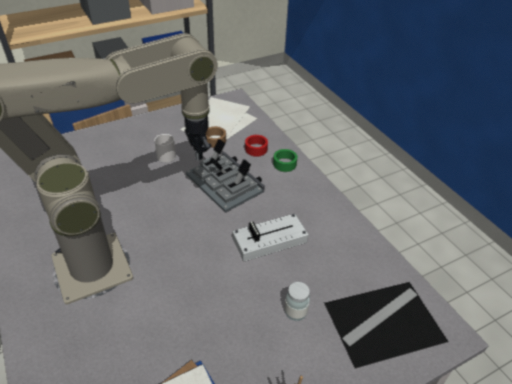

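The tripped lever's tip (45.0) matches the live one's (44.7). The fader is at its zero end, nothing else has moved, and the hand is clear.

```bash
python3 -c "
from bench import *
print(hand_in())"
```

```text
the job is handed in; nothing more can be done
None
```

I pushed the fader down to its near stop. Then, with closed fingers, I pushed the tripped lever (the right-hand one, next to the dimmer) fully off and threw it fully on. I took the hand away and handed the job in at about 12 s of the 56 s allowed. `hand_in()` gives no verdict.

The last checks before handing in, from the top camera's depth image, all agreed:
- **Fader:** it stands at (517.6, -158.6) mm, within 1 mm of where I had worked out the zero mark. The push ended against the stop at about 30 N.
- **Tripped lever:** its tip is at +45.0 mm on the panel's x axis, against +44.7 mm for the live lever, so it is fully on. It reached the off stop at about 26 N and the on stop at about 25 N along the push.
- **Other levers:** the spare and live levers are where they started, within 0.2 mm.
- **Mug, jar and roll:** all within 1 mm of where they started. In the final pictures the mug and jar look upright; the arm partly hides the roll in the side view.
- **Contact:** the wrist force read about 0 N with the hand clear.

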